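# Try three syringe plungers and reject the obstructed one

## Robot

A 6-joint arm with a two-finger parallel gripper is mounted at the origin on the work surface. World frame = base frame: x ahead of the robot, y to its left, z up, the work surface at z = 0. Lengths are in m, angles in rad, forces in N, time in s.
With the tool pointing down it reaches from about 0.3 to 0.875 m from the base axis. Payload 4.2 kg.
Tool frame: the origin (TCP) lies on the centre line of the jaws, within the pads' length; the fingertips stand 22 mm ahead of it and the grasp point (between the pads) lies 3 mm ahead of it (r.finger_overhang is the distance from the TCP to the fingertips, in m); x points along the fingers, z is the direction in which the jaws open and shut, and the axes are right-handed (so a half turn about x gives the same grasp; the last joint's range is limited). The gripper opens to 85 mm and grips with 20 to 120 N. Pads are 22 mm wide; open, the fingers measure 114 mm over their backs; the gripper's body (76 mm by 85 mm) begins 54 mm behind the grasp point. The pads swing forward as they close: fully open they stand 13 mm farther back than shut.
Start: joints at [1.173, 0.32, 1.565, -0, 1.257, -0.02], TCP at [0.212, 0.534, 0.253] pointing down, gripper open.
Joint ranges: [-3.11, 3.11], [-0.84, 2.01], [0.21, 2.61], [-1.34, 4.49], [0.05, 2.63], [-2.56, 2.56]. Speed limits (rad/s): [2.57, 2.57, 3.14, 3.14, 3.14, 3.14].

## Interface

Orientations are given as a rotation vector (axis times angle).
In Python, from workcell import r gives the robot as it stands. The module is installed in compiled form; this text tells all that it offers.
- The arm moves only by the tool servo_tool, never from a script. Its argument "rows" is a list of rows, each a list of 3 entries, a list of its own where there are three numbers: the shift along the tool's x, y, z in cm, then the turn about the tool's x in rad, then the finger opening in cm, from 0 to 8.54. In form: [[[tx, ty, tz], twist, hand], ...]. A call has 1 to 12 rows; each row shifts and turns the commanded pose from where the row before left it, along the tool's axes as they then stand; what a row does not reach is not made up. A row lasts 1/8 s, in which the tool goes at most 62.5 mm and 10.7 degrees, less where a joint would pass 70% of its speed; a pose out of reach is approached as far as the arm can. A call is refused whole if a number of a shift passes 6.25 or a number of a turn 0.188, either way. A call with a gripper value outside its range is refused whole. The fingers move at their own pace and stop on an object; "newtons" is the grip in N (left out, the last holds). Time passes only in rows, so rows that do not move let the fingers close. It gives the time, the measured TCP pose, the force and the opening at its end, in the units of the state.
- r.sense(): the state, without advancing time (a new reading comes with each control period).
- r.capture(name): name is "side" or "top" or "wrist"; returns a dict with "img" (400x640x3 uint8, blue, green, red), "fx", "fy", "cx", "cy" (pixels), "world_from_camera" (4x4, takes a point from camera to world coordinates). Camera axes: x right, y down, z forward; pixel columns grow to the right and rows downward; lengths in m; the calibration is good to about 2 mm. A picture is of the moment at which its call begins. There is no depth.
- r.close_job(): hands the job in, once; it reports no verdict.
The state is a dict: "clock": time; "joint_pos": joint angles; "joint_vel": joint speeds; "joint_torque": joint torques, N m; "tcp_pos": TCP position; "tcp_rot": TCP orientation; "force": force on the tool from outside, world axes, zero at the start; "ft_torque": the same for the moment, N m; "width": finger opening in m.
Only numpy, scipy, OpenCV 4.12 (cv2) and the standard library are available. Lean on these libraries where they do the work, as an engineer would, in place of code of your own. Each camera call takes 0.05 s, during which the arm holds its last target.

## Task

Three look-alike syringes stand in the grey rack and one of them is obstructed inside. With each still in the rack, push its plunger gently down through its stroke, feeling the resistance: a sound one goes all the way home and stays there, but where the resistance rises part-way stop at once and never force it (keep well below 14 N on a plunger). Once all three have been tried, lift the obstructed syringe out by its barrel and stand it upright in the well of the metal reject stand, leaving the two sound ones in the rack and the other things undisturbed.

Things in the scene. Friction and masses are not known exactly. Their poses are not given: they have to be found in the camera images.
- syringe_a_grip (a point): Point on the axis of an upright opaque white piston syringe, in the barrel, 76 mm above the foot and 14 mm below the barrel's rim: the height to grip. Barrel 30 mm outside diameter, 90 mm tall, loose, about 120 g in all, z up along the axis. Two small wings (12 mm wide, 4 mm thick) stick out from the barrel along its own y axis just under the rim, 52 mm tip to tip; grip the barrel across its x axis, below the rim, clear of them. The three syringes look alike.
- syringe_a_foot (a point): Centre of the underside of the same syringe's barrel (76 mm below its grip point); stands on the well's floor.
- plunger_a (a joint): How far this syringe's plunger is pushed in, m: 0 fully drawn, grows as it goes down; it starts between 0 and 0.004. The full stroke ends on a springy buffer, first felt at about 0.0265 (about 2 N per mm); at 0.025 and more it is home. A free plunger slides with a steady 2 to 4 N and stays where it is left. An obstructed one meets, part-way down (roughly half stroke), something springy that raises the force by about 1.2 N per mm, and backs off a little when let go.
- plunger_a_top (a point): Centre of the top face of this plunger's round thumb disc: 25 mm diameter, 6 mm thick. It is 36 mm above the barrel's rim when drawn (joint 0) and about 9 mm when home; push straight down on it. The disc is narrower than the barrel, so an open gripper can pass over it to the barrel.
- syringe_b_grip (a point): Point on the axis of an upright opaque white piston syringe, in the barrel, 76 mm above the foot and 14 mm below the barrel's rim: the height to grip. Barrel 30 mm outside diameter, 90 mm tall, loose, about 120 g in all, z up along the axis. Two small wings (12 mm wide, 4 mm thick) stick out from the barrel along its own y axis just under the rim, 52 mm tip to tip; grip the barrel across its x axis, below the rim, clear of them. The three syringes look alike.
- syringe_b_foot (a point): Centre of the underside of the same syringe's barrel (76 mm below its grip point); stands on the well's floor.
- plunger_b (a joint): How far this syringe's plunger is pushed in, m: 0 fully drawn, grows as it goes down; it starts between 0 and 0.004. The full stroke ends on a springy buffer, first felt at about 0.0265 (about 2 N per mm); at 0.025 and more it is home. A free plunger slides with a steady 2 to 4 N and stays where it is left. An obstructed one meets, part-way down (roughly half stroke), something springy that raises the force by about 1.2 N per mm, and backs off a little when let go.
- plunger_b_top (a point): Centre of the top face of this plunger's round thumb disc: 25 mm diameter, 6 mm thick. It is 36 mm above the barrel's rim when drawn (joint 0) and about 9 mm when home; push straight down on it. The disc is narrower than the barrel, so an open gripper can pass over it to the barrel.
- syringe_c_grip (a point): Point on the axis of an upright opaque white piston syringe, in the barrel, 76 mm above the foot and 14 mm below the barrel's rim: the height to grip. Barrel 30 mm outside diameter, 90 mm tall, loose, about 120 g in all, z up along the axis. Two small wings (12 mm wide, 4 mm thick) stick out from the barrel along its own y axis just under the rim, 52 mm tip to tip; grip the barrel across its x axis, below the rim, clear of them. The three syringes look alike.
- syringe_c_foot (a point): Centre of the underside of the same syringe's barrel (76 mm below its grip point); stands on the well's floor.
- plunger_c (a joint): How far this syringe's plunger is pushed in, m: 0 fully drawn, grows as it goes down; it starts between 0 and 0.004. The full stroke ends on a springy buffer, first felt at about 0.0265 (about 2 N per mm); at 0.025 and more it is home. A free plunger slides with a steady 2 to 4 N and stays where it is left. An obstructed one meets, part-way down (roughly half stroke), something springy that raises the force by about 1.2 N per mm, and backs off a little when let go.
- plunger_c_top (a point): Centre of the top face of this plunger's round thumb disc: 25 mm diameter, 6 mm thick. It is 36 mm above the barrel's rim when drawn (joint 0) and about 9 mm when home; push straight down on it. The disc is narrower than the barrel, so an open gripper can pass over it to the barrel.
- well_1 (a point): Centre of the floor of one of the rack's three wells: 34 mm diameter, 36 mm deep, mouth 36 mm above this point (50 mm above the table), wells 75 mm apart along the rack's y axis. A syringe stands in each.
- well_2 (a point): Centre of the floor of one of the rack's three wells: 34 mm diameter, 36 mm deep, mouth 36 mm above this point (50 mm above the table), wells 75 mm apart along the rack's y axis. A syringe stands in each.
- well_3 (a point): Centre of the floor of one of the rack's three wells: 34 mm diameter, 36 mm deep, mouth 36 mm above this point (50 mm above the table), wells 75 mm apart along the rack's y axis. A syringe stands in each.
- rack: Fixed grey plastic block 70 x 235 x 50 mm, origin at the centre of its underside, long side along its y axis; three wells along it hold the syringes, their wings roughly along the rack.
- reject_well (a point): Centre of the floor of the reject stand's only well, 40 mm diameter, 36 mm deep, mouth 36 mm above this point (50 mm above the table). The stand is a fixed square aluminium block 74 x 74 x 50 mm, beside one end of the rack (left or right), empty at the start.
- burner_mid (a point): Bystander: laboratory burner with a 72 mm round foot and a brass tube, 122 mm tall; point 60 mm up its axis. Stands beside the other end of the rack.
- beaker_mid (a point): Bystander: glass beaker, 64 mm diameter, 80 mm tall, beyond the rack; point 40 mm up its axis.
- reagent_mid (a point): Bystander: amber jar, 56 mm diameter, 110 mm tall, beyond the rack; point 55 mm up its axis.

How it is judged:
By the outcome, as a careful person would: the job done as asked, in the order asked, and still so for the second after the job is handed in, with the robot touching nothing.
It also fails if it takes over 64 s, if anything falls off the work surface, if the arm or the gripper's body presses on something with over 40 N, if the wrist force passes 120 N, or if a joint passes its speed limit or range.

## Working session

There is one attempt and no reset: what is moved stays moved. The work goes in short steps, Python scripts to look and compute and a tool call to move; the robot and the scene stay as the last step left them, time stands still between calls to the robot, and variables do not carry over. Pictures are saved under pics/ and viewed, and the job is handed in when it is done.

Besides the shell and the picture viewer there is one more tool, called after "Request:" by a JSON object that holds its "fn" and its "kwargs". servo_tool: Moves the arm, as the interface text tells. Its arguments: {"type":"object","properties":{"rows":{"type":"array"},"newtons":{"type":"number"}},"required":["rows"]}

```bash
mkdir -p pics; python3 - <<'E'
from workcell import r
import cv2,numpy as np
s=r.sense()
for k,v in s.items(): print(k,np.round(v,4))
print(r.finger_overhang)
for n in("top","side"):
    c=r.capture(n); cv2.imwrite(f"pics/{n}0.png",c["img"]); print(n,c["fx"],c["fy"],c["cx"],c["cy"]); print(np.round(c["world_from_camera"],4))
    np.savez(f"{n}0.npz",**c)
E
```

```text
clock 0.0
joint_pos [ 1.173   0.3203  1.5657  0.      1.2574 -0.02  ]
joint_vel [ 0.0029  0.0018 -0.001   0.0011  0.0025  0.0003]
joint_torque [-1.40000e-03 -4.15516e+01 -2.34169e+01 -3.00000e-04  8.00000e-03
 -0.00000e+00]
tcp_pos [0.2119 0.5341 0.2525]
tcp_rot [-0.9276  1.3661  0.926 ]
force [-0.3716 -0.2239 -0.0437]
ft_torque [-0.0433 -0.079  -0.0149]
width 0.0853
0.022
top 499.5385211777301 499.5385211777301 316.6587158491594 201.7737775858928
[[-0.0297 -0.9958  0.0871  0.5046]
 [-0.9992  0.0319  0.0233 -0.0085]
 [-0.0259 -0.0864 -0.9959  1.3711]
 [ 0.      0.      0.      1.    ]]
side 504.82554383944625 504.82554383944625 323.03232753423407 199.23489150220126
[[ 0.8603 -0.3168  0.3993  0.1392]
 [-0.5094 -0.5636  0.6503 -0.8458]
 [ 0.019  -0.7629 -0.6463  0.9262]
 [ 0.      0.      0.      1.    ]]
```

View pics/top0.png

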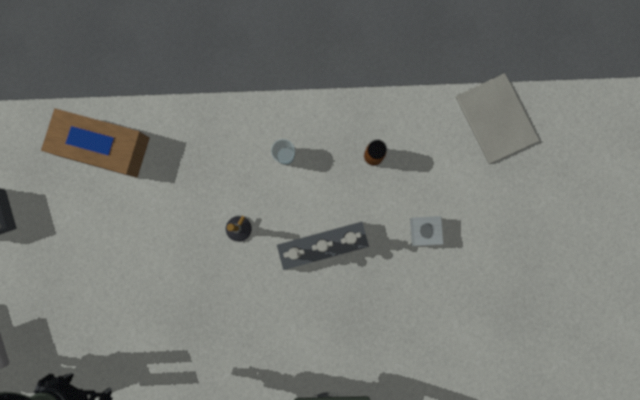

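View pics/side0.png

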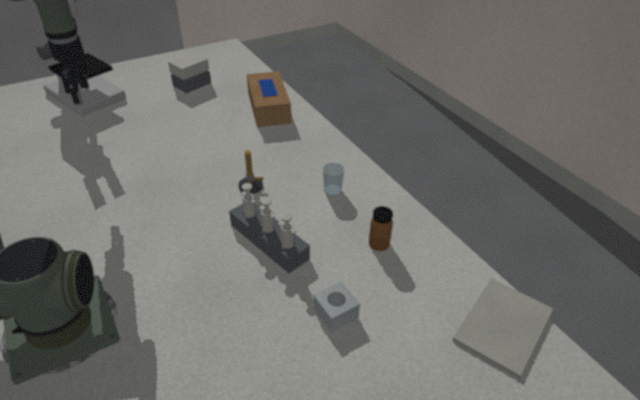

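The top view shows the rack at about (322,246) with three syringes, the reject stand at (427,231), the burner at (238,228), the beaker at (284,152) and the jar at (375,152). I'll zoom in on the rack.

```bash
python3 - <<'E'
import cv2,numpy as np
t=np.load("top0.npz")["img"]; s=np.load("side0.npz")["img"]
cv2.imwrite("pics/tz.png",cv2.resize(t[205:285,265:455],None,fx=4.2,fy=4.2,interpolation=cv2.INTER_CUBIC))
cv2.imwrite("pics/sz.png",cv2.resize(s[170:340,220:370],None,fx=3.5,fy=3.5,interpolation=cv2.INTER_CUBIC))
E
```

```text
(no output)
```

View pics/tz.png

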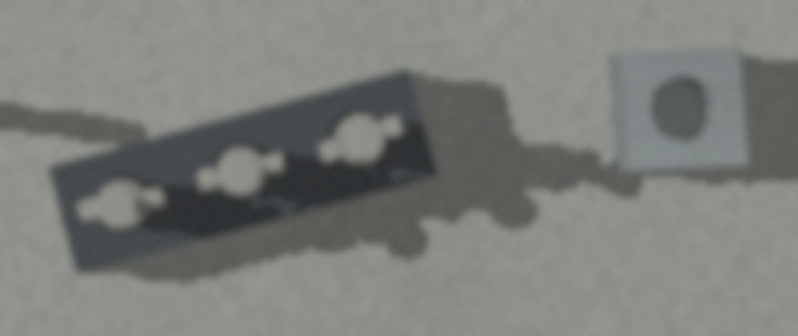

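View pics/sz.png

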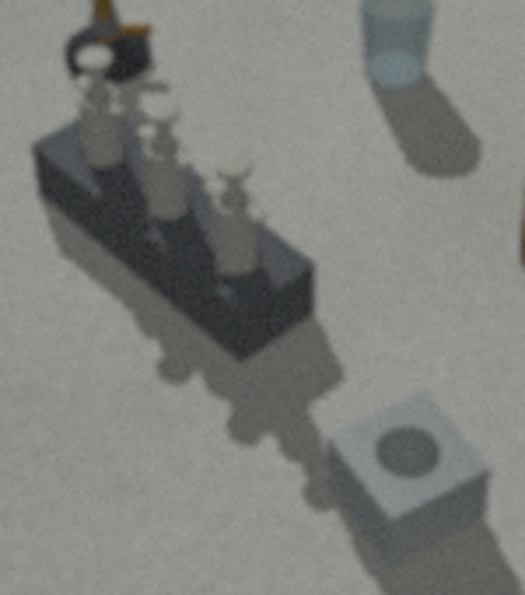

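```bash
cat > h.py <<'E'
import numpy as np
def cast(c,uv,z):
    W=np.array(c["world_from_camera"]);d=W[:3,:3]@np.array([(uv[0]-c["cx"])/c["fx"],(uv[1]-c["cy"])/c["fy"],1.]);o=W[:3,3]
    return o+d*(z-o[2])/d[2]
def proj(c,p):
    W=np.array(c["world_from_camera"]);q=W[:3,:3].T@(np.array(p)-W[:3,3]);return np.array([c["fx"]*q[0]/q[2]+c["cx"],c["fy"]*q[1]/q[2]+c["cy"]])
E
python3 - <<'E'
import cv2,numpy as np
from h import *
c=dict(np.load("top0.npz"));im=c["img"]
def z2f(p): return np.array([(p[0]+.5)/4.2-.5+265,(p[1]+.5)/4.2-.5+205])
Q=[cast(c,z2f(p),.05)[:2] for p in[(52,168),(408,72),(436,175),(78,270)]]
print("rack",np.round(Q,4),np.mean(Q,0),[np.linalg.norm(Q[i]-Q[(i+1)%4]).round(4) for i in range(4)])
S=[cast(c,z2f(p),.05)[:2] for p in[(612,55),(740,50),(748,163),(620,170)]]
print("stand",np.round(S,4),np.mean(S,0),[np.linalg.norm(S[i]-S[(i+1)%4]).round(4) for i in range(4)])
print("hole",cast(c,z2f((681,107)),.05))
sub=im[205:285,265:390]
g=cv2.cvtColor(cv2.resize(sub,None,fx=4,fy=4,interpolation=cv2.INTER_CUBIC),cv2.COLOR_BGR2GRAY)
hull=np.array([[(52,168)],[(408,72)],[(436,175)],[(78,270)]],float)/4.2*4
m=np.zeros_like(g);cv2.fillPoly(m,[hull.astype(int)],255)
b=((g>120)&(m>0)).astype(np.uint8)
n,l,st,ce=cv2.connectedComponentsWithStats(b)
for i in range(1,n):
    if st[i,4]>300:
        f=(ce[i]+.5)/4-.5+[265,205]; 
        cs,_=cv2.findContours((l==i).astype(np.uint8),0,2); d=cv2.distanceTransform((l==i).astype(np.uint8),2,5);k=np.unravel_index(d.argmax(),d.shape)
        fd=(np.array([k[1],k[0]])+.5)/4-.5+[265,205]
        ang=cv2.minAreaRect(cs[0])
        print(st[i],f.round(1),cast(c,f,.102).round(4),"disc",fd,cast(c,fd,.139).round(4),d.max(),ang)
for nme,uv,z in[("burner",(238,228),.06),("beaker",(284,152),.08),("jar",(376,149),.11)]: print(nme,cast(c,uv,z).round(3))
E
```

```text
rack [[ 0.51    0.1304]
 [ 0.5634 -0.0952]
 [ 0.4984 -0.1102]
 [ 0.4459  0.1156]] [0.50443019 0.01013948] [np.float64(0.2318), np.float64(0.0667), np.float64(0.2318), np.float64(0.0658)]
stand [[ 0.5701 -0.2233]
 [ 0.5708 -0.3032]
 [ 0.5001 -0.3046]
 [ 0.4982 -0.2249]] [ 0.53479537 -0.26399799] [np.float64(0.08), np.float64(0.0706), np.float64(0.0797), np.float64(0.072)]
hole [ 0.53625241 -0.26472419  0.05      ]
[ 306  111   75   40 1892] [350.2 237.4] [ 0.5223 -0.061   0.102 ] disc [350.125 237.375] [ 0.522  -0.0594  0.139 ] 19.772097 ((343.0, 130.5), (39.0, 74.0), 90.0)
[ 190  143   77   40 1775] [321.4 245.2] [0.5048 0.0125 0.102 ] disc [321.375 245.375] [0.5045 0.0118 0.139 ] 19.384497 ((227.8188934326172, 162.15921020507812), (73.85389709472656, 39.76748275756836), 8.880659103393555)
[  76  175   56   40 1514] [291.3 253.4] [0.4865 0.0891 0.102 ] disc [292.125 253.375] [0.4871 0.0843 0.139 ] 17.984497 ((103.16263580322266, 193.08642578125), (53.115291595458984, 40.224483489990234), 7.4314093589782715)
burner [0.557 0.231 0.06 ]
beaker [0.751 0.103 0.08 ]
jar [ 0.745 -0.134  0.11 ]
```

```bash
cat > st.py <<'E'
from workcell import r
import numpy as np
from scipy.spatial.transform import Rotation as R
import sys
def to(target,yaw=None):
    s=r.sense();M=R.from_rotvec(s["tcp_rot"]).as_matrix();p=np.array(s["tcp_pos"])
    print("t",round(float(s["clock"]),2),"tcp",p.round(4),"F",np.round(s["force"],2),"w",round(float(s["width"]),4),"j",np.round(s["joint_pos"],2))
    print("x",M[:,0].round(4),"z",M[:,2].round(4))
    tw=0
    if yaw is not None:
        z=np.array([np.cos(yaw),np.sin(yaw),0])
        for q in(z,-z):
            tw=np.arctan2(-(q@M[:,1]),q@M[:,2]);print("twist",tw.round(4))
    if target is not None: print("delta tool cm",(M.T@(np.array(target)-p)*100).round(2))
E
python3 -c "
from st import *
to([.5045,.0105,.22],.2307)"
```

```text
t 0.1 tcp [0.212  0.5341 0.2526] F [-0.04 -0.3  -0.05] w 0.0858 j [ 1.17  0.32  1.57 -0.    1.26 -0.02]
x [-6.0e-04 -1.5e-03 -1.0e+00] z [ 0.3689  0.9295 -0.0016]
twist 0.9623
twist -2.1793
delta tool cm [  3.32 -46.51 -37.87]
```

Request:
{"fn": "servo_tool", "kwargs": {"rows": [[[0,-4.7,-3.5],0,8.5],[[0,-4.7,-3.5],0,8.5],[[0,-4.7,-3.5],0,8.5],[[0,-4.7,-3.5],0,8.5],[[0,-4.7,-3.5],0,8.5],[[0,-4.7,-3.5],0,8.5],[[0,-4.7,-3.5],0,8.5],[[0,-4.7,-3.5],0,8.5],[[0,-4.6,-3.7],0,8.5]]}}

```text
clock: 1.23
tcp_pos: [0.4881, 0.0824, 0.2531]
tcp_rot: [-0.926, 1.365, 0.927]
force: [0.3, -0.1, 1.2]
width: 0.0851
```

Request:
{"fn": "servo_tool", "kwargs": {"rows": [[[0,0,0],0.16,8.5],[[0,0,0],0.16,8.5],[[0,0,0],0.16,8.5],[[0,0,0],0.16,8.5],[[0,0,0],0.16,8.5],[[0,0,0],0.16,8.5],[[0,0,0],0,8.5],[[0,0,0],0,8.5]]}}

```text
clock: 2.22
tcp_pos: [0.4873, 0.0841, 0.2531]
tcp_rot: [-0.185, 1.563, 0.185]
force: [-0.2, -0.5, -0.4]
width: 0.0851
```

```bash
python3 - <<'E'
from st import *
import cv2
to([.4873,.0835,.25],.2307)
for n in("wrist","top"):
    c=r.capture(n);cv2.imwrite(f"pics/{n}1.png",c["img"]);np.savez(f"{n}1.npz",**c)
    print(np.round(c["world_from_camera"],3),c["fx"])
E
```

```text
t 2.23 tcp [0.4873 0.0841 0.2531] F [-0.15 -0.51 -0.45] w 0.0851 j [ 0.15  0.19  1.74  0.    1.21 -0.09]
x [-4.e-04  0.e+00 -1.e+00] z [ 9.725e-01  2.331e-01 -4.000e-04]
twist 0.0045
twist -3.1371
delta tool cm [ 0.31 -0.06 -0.01]
[[ 0.973  0.224  0.06   0.472]
 [ 0.232 -0.938 -0.255  0.148]
 [-0.001  0.262 -0.965  0.372]
 [ 0.     0.     0.     1.   ]] 355.22847173257856
[[-0.03  -0.996  0.087  0.505]
 [-0.999  0.032  0.023 -0.009]
 [-0.026 -0.086 -0.996  1.371]
 [ 0.     0.     0.     1.   ]] 499.5385211777301
```

View pics/wrist1.png

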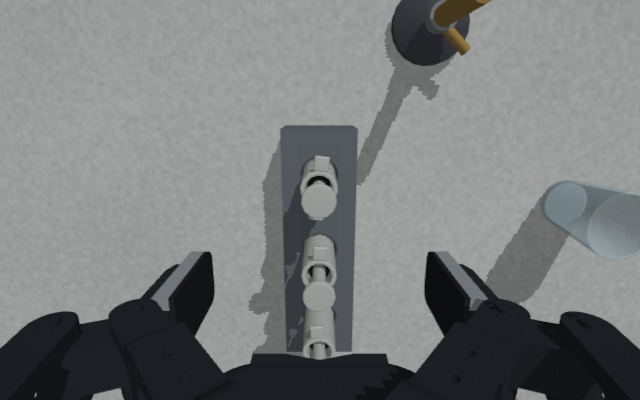

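```bash
python3 - <<'E'
from h import *
c=dict(np.load("wrist1.npz"))
for uv in[(318.5,199.5),(319,296)]: print(cast(c,uv,.138).round(4))
for uv in[(282,126),(356,126)]: print(cast(c,uv,.05).round(4))
for uv in[(321,163),(320,241),(316,330)]: print("wing",cast(c,uv,.102).round(4))
for p in[(.4873,.0835,.138),(.5045,.0105,.138)]:print(proj(c,p))
E
```

```text
[0.4872 0.0846 0.138 ]
[0.5047 0.0126 0.138 ]
[0.4452 0.1193 0.05  ]
[0.5094 0.1347 0.05  ]
wing [0.4845 0.1036 0.102 ]
wing [0.4988 0.0409 0.102 ]
wing [ 0.5149 -0.0414  0.102 ]
[318.32719184 201.00283858]
[318.05348254 298.36942453]
```

Wrist and top views agree to about 1–2 mm: the +y disc is at (318,200) and the middle one at (319,296). Next I'll close the fingers and come down above the first disc.

Request:
{"fn": "servo_tool", "kwargs": {"rows": [[[0,0,0],0,0],[[1.5,0,0],0,0],[[2,0,0],0,0],[[2,0,0],0,0],[[2,0,0],0,0],[[0.5,0,0],0,0],[[0,0,0],0,0],[[0,0,0],0,0]], "newtons": 30}}

```text
clock: 3.32
tcp_pos: [0.4879, 0.0842, 0.1739]
tcp_rot: [-0.183, 1.562, 0.183]
force: [-0.2, 0.3, 0.8]
width: -0.0002
```

```bash
python3 - <<'E'
from st import *
import cv2
to(None)
c=r.capture("wrist");cv2.imwrite(f"pics/wrist2.png",c["img"])
c=r.capture("side");cv2.imwrite("pics/side2.png",cv2.resize(c["img"][130:330,190:400],None,fx=3,fy=3,interpolation=cv2.INTER_CUBIC))
E
```

```text
t 3.33 tcp [0.4879 0.0842 0.1739] F [-0.16  0.32  0.8 ] w -0.0002 j [ 0.15  0.26  1.86  0.    1.01 -0.09]
x [ 1.4e-03  3.0e-04 -1.0e+00] z [0.973  0.231  0.0014]
```

View pics/wrist2.png

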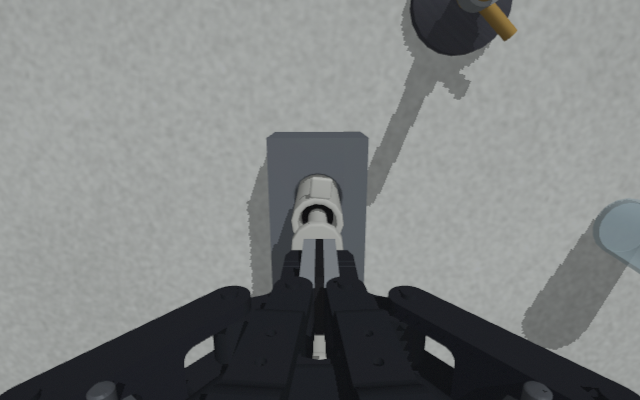

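View pics/side2.png

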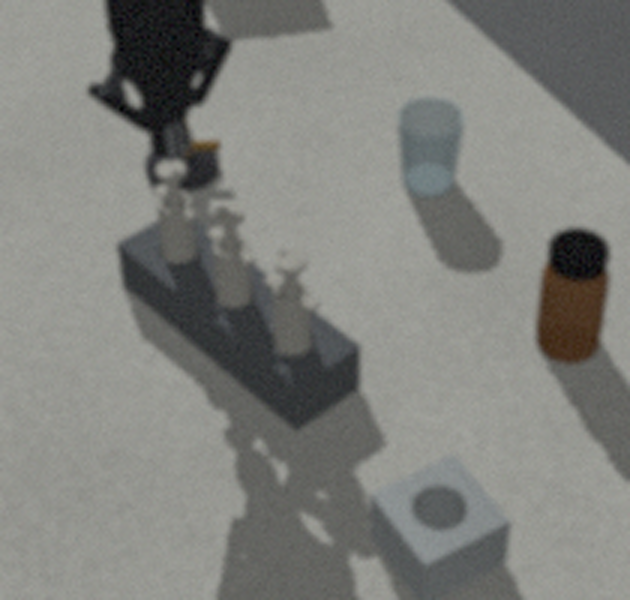

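The closed tips are centred over the disc at (318,235). I'll push in small steps.

Request:
{"fn": "servo_tool", "kwargs": {"rows": [[[0.5,0,0],0,0],[[0.5,0,0],0,0],[[0.2,0,0],0,0],[[0.1,0,0],0,0]]}}

```text
clock: 3.92
tcp_pos: [0.4876, 0.0842, 0.1606]
tcp_rot: [-0.183, 1.562, 0.183]
force: [-0.6, 0.9, 4.1]
width: 0.0002
```

Request:
{"fn": "servo_tool", "kwargs": {"rows": [[[0.15,0,0],0,0],[[0.15,0,0],0,0]]}}

```text
clock: 4.18
tcp_pos: [0.4875, 0.0842, 0.1575]
tcp_rot: [-0.183, 1.563, 0.183]
force: [-0.0, 0.1, 4.7]
width: -0.0001
```

Request:
{"fn": "servo_tool", "kwargs": {"rows": [[[0.1,0,0],0,0],[[0.1,0,0],0,0]]}}

```text
clock: 4.42
tcp_pos: [0.4874, 0.0842, 0.1553]
tcp_rot: [-0.183, 1.563, 0.183]
force: [-0.4, 0.8, 3.5]
width: -0.0
```

Request:
{"fn": "servo_tool", "kwargs": {"rows": [[[0.1,0,0],0,0],[[0.1,0,0],0,0]]}}

```text
clock: 4.68
tcp_pos: [0.4874, 0.0842, 0.1532]
tcp_rot: [-0.183, 1.563, 0.183]
force: [-0.7, 0.1, 3.9]
width: -0.0002
```

Request:
{"fn": "servo_tool", "kwargs": {"rows": [[[0.1,0,0],0,0],[[0.1,0,0],0,0]]}}

```text
clock: 4.92
tcp_pos: [0.4874, 0.0842, 0.1512]
tcp_rot: [-0.183, 1.563, 0.183]
force: [-0.6, -0.4, 4.5]
width: 0.0003
```

Request:
{"fn": "servo_tool", "kwargs": {"rows": [[[0.1,0,0],0,0],[[0.1,0,0],0,0]]}}

```text
clock: 5.18
tcp_pos: [0.4875, 0.0842, 0.1493]
tcp_rot: [-0.183, 1.563, 0.183]
force: [-0.0, -0.3, 5.6]
width: 0.0003
```

Request:
{"fn": "servo_tool", "kwargs": {"rows": [[[0.1,0,0],0,0],[[0.05,0,0],0,0]]}}

```text
clock: 5.42
tcp_pos: [0.4876, 0.0842, 0.148]
tcp_rot: [-0.183, 1.563, 0.183]
force: [-0.5, 0.9, 6.0]
width: -0.0002
```

Request:
{"fn": "servo_tool", "kwargs": {"rows": [[[0.05,0,0],0,0],[[0.05,0,0],0,0]]}}

```text
clock: 5.68
tcp_pos: [0.4877, 0.0842, 0.1473]
tcp_rot: [-0.183, 1.562, 0.183]
force: [-1.9, 0.0, 6.9]
width: 0.0
```

Request:
{"fn": "servo_tool", "kwargs": {"rows": [[[0,0,0],0,0]]}}

```text
clock: 5.8
tcp_pos: [0.4877, 0.0842, 0.1472]
tcp_rot: [-0.183, 1.562, 0.183]
force: [-1.3, 0.2, 7.0]
width: -0.0006
```

Resistance rises clearly from about 4 N to 7 N at mid-stroke on the +y syringe, so I stop there. Retract and move to the middle one.

Request:
{"fn": "servo_tool", "kwargs": {"rows": [[[-0.5,0,0],0,0],[[-1.5,0,0],0,0],[[-1.5,0,0],0,0],[[0,-2,0],0,0],[[0,-3,0],0,0],[[0,-2.4,0],0,0],[[0.5,0,0],0,0],[[0.4,0,0],0,0],[[0,0,0],0,0]]}}

```text
clock: 6.92
tcp_pos: [0.504, 0.0129, 0.1725]
tcp_rot: [-0.183, 1.564, 0.184]
force: [-0.0, 0.3, 0.7]
width: 0.0002
```

```bash
python3 - <<'E'
from st import *
import cv2
to([.5045,.0115,.165],.2307)
c=r.capture("wrist");cv2.imwrite(f"pics/wrist3.png",c["img"])
E
```

```text
t 6.92 tcp [0.504  0.0129 0.1725] F [-0.02  0.28  0.74] w 0.0002 j [ 0.    0.28  1.85  0.    1.02 -0.23]
x [-1.e-03  3.e-04 -1.e+00] z [ 9.728e-01  2.317e-01 -9.000e-04]
twist 0.0032
twist -3.1384
delta tool cm [ 0.75 -0.15  0.02]
```

View pics/wrist3.png

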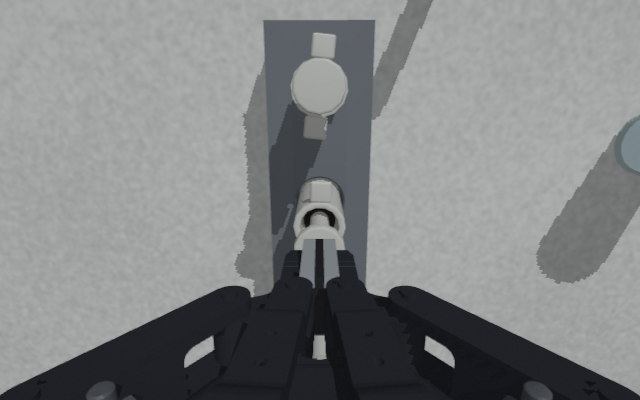

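Tips are centred on the middle disc, and the first syringe is upright with its plunger part-way. Push the middle one.

Request:
{"fn": "servo_tool", "kwargs": {"rows": [[[0.5,-0.1,0],0,0],[[0.5,0,0],0,0],[[0.2,0,0],0,0],[[0.15,0,0],0,0],[[0.1,0,0],0,0]]}}

```text
clock: 7.6
tcp_pos: [0.5049, 0.0112, 0.1585]
tcp_rot: [-0.183, 1.563, 0.183]
force: [0.1, 0.0, 1.6]
width: -0.0002
```

Request:
{"fn": "servo_tool", "kwargs": {"rows": [[[0.1,0,0],0,0],[[0.1,0,0],0,0]]}}

```text
clock: 7.85
tcp_pos: [0.5048, 0.0112, 0.1564]
tcp_rot: [-0.183, 1.563, 0.183]
force: [0.4, -0.1, 1.4]
width: 0.0001
```

Request:
{"fn": "servo_tool", "kwargs": {"rows": [[[0.1,0,0],0,0],[[0.1,0,0],0,0],[[0.1,0,0],0,0]]}}

```text
clock: 8.22
tcp_pos: [0.5048, 0.0112, 0.1532]
tcp_rot: [-0.183, 1.563, 0.183]
force: [0.2, -0.4, 1.7]
width: 0.0003
```

Request:
{"fn": "servo_tool", "kwargs": {"rows": [[[0.1,0,0],0,0],[[0.1,0,0],0,0]]}}

```text
clock: 8.48
tcp_pos: [0.5047, 0.0112, 0.1512]
tcp_rot: [-0.183, 1.563, 0.183]
force: [-0.8, 0.5, 0.8]
width: -0.0004
```

Request:
{"fn": "servo_tool", "kwargs": {"rows": [[[0.1,0,0],0,0],[[0.1,0,0],0,0]]}}

```text
clock: 8.72
tcp_pos: [0.5047, 0.0112, 0.1492]
tcp_rot: [-0.183, 1.563, 0.183]
force: [-0.2, -0.7, 2.0]
width: 0.0001
```

Request:
{"fn": "servo_tool", "kwargs": {"rows": [[[0.1,0,0],0,0],[[0.1,0,0],0,0]]}}

```text
clock: 8.98
tcp_pos: [0.5047, 0.0112, 0.1472]
tcp_rot: [-0.183, 1.563, 0.183]
force: [-1.1, 0.1, 1.4]
width: 0.0004
```

Request:
{"fn": "servo_tool", "kwargs": {"rows": [[[0.1,0,0],0,0],[[0.1,0,0],0,0]]}}

```text
clock: 9.22
tcp_pos: [0.5047, 0.0112, 0.1452]
tcp_rot: [-0.183, 1.563, 0.183]
force: [-0.1, 0.0, 1.3]
width: -0.0002
```

Request:
{"fn": "servo_tool", "kwargs": {"rows": [[[0.1,0,0],0,0],[[0.1,0,0],0,0]]}}

```text
clock: 9.48
tcp_pos: [0.5047, 0.0112, 0.1432]
tcp_rot: [-0.183, 1.563, 0.183]
force: [-0.8, -0.0, 1.6]
width: -0.0001
```

Request:
{"fn": "servo_tool", "kwargs": {"rows": [[[0.1,0,0],0,0],[[0.1,0,0],0,0]]}}

```text
clock: 9.72
tcp_pos: [0.5047, 0.0112, 0.1413]
tcp_rot: [-0.183, 1.563, 0.183]
force: [-0.8, -0.7, 2.6]
width: 0.0001
```

Request:
{"fn": "servo_tool", "kwargs": {"rows": [[[0.1,0,0],0,0],[[0.1,0,0],0,0]]}}

```text
clock: 9.98
tcp_pos: [0.5047, 0.0112, 0.1392]
tcp_rot: [-0.183, 1.563, 0.183]
force: [-0.9, 0.3, 1.0]
width: -0.0001
```

Request:
{"fn": "servo_tool", "kwargs": {"rows": [[[0.1,0,0],0,0],[[0.1,0,0],0,0]]}}

```text
clock: 10.22
tcp_pos: [0.5047, 0.0112, 0.1372]
tcp_rot: [-0.183, 1.563, 0.183]
force: [-0.9, -0.8, 1.0]
width: -0.0005
```

Request:
{"fn": "servo_tool", "kwargs": {"rows": [[[0.1,0,0],0,0]]}}

```text
clock: 10.35
tcp_pos: [0.5047, 0.0112, 0.1362]
tcp_rot: [-0.183, 1.563, 0.183]
force: [-1.0, 0.9, 1.5]
width: -0.0002
```

Request:
{"fn": "servo_tool", "kwargs": {"rows": [[[0.1,0,0],0,0]]}}

```text
clock: 10.48
tcp_pos: [0.5047, 0.0112, 0.1352]
tcp_rot: [-0.183, 1.563, 0.183]
force: [-0.8, 0.1, 2.0]
width: -0.0002
```

Request:
{"fn": "servo_tool", "kwargs": {"rows": [[[0.05,0,0],0,0]]}}

```text
clock: 10.6
tcp_pos: [0.5048, 0.0112, 0.1349]
tcp_rot: [-0.183, 1.563, 0.183]
force: [0.2, 0.2, 3.8]
width: 0.0001
```

Request:
{"fn": "servo_tool", "kwargs": {"rows": [[[0.05,0,0],0,0]]}}

```text
clock: 10.72
tcp_pos: [0.5049, 0.0112, 0.1345]
tcp_rot: [-0.183, 1.563, 0.183]
force: [-0.9, 0.1, 3.8]
width: 0.0001
```

Request:
{"fn": "servo_tool", "kwargs": {"rows": [[[0.05,0,0],0,0]]}}

```text
clock: 10.85
tcp_pos: [0.5049, 0.0112, 0.134]
tcp_rot: [-0.183, 1.563, 0.183]
force: [-0.5, -0.2, 4.1]
width: 0.0002
```

The middle one went home, with the buffer felt at TCP z of about 0.135. Now the third.

Request:
{"fn": "servo_tool", "kwargs": {"rows": [[[-1,0,0],0,0],[[-2,0,0],0,0],[[-1,0,0],0,0],[[0,-2,0],0,0],[[0,-3,0],0,0],[[0,-2.4,0],0,0],[[0,0,0],0,0],[[0,0,0],0,0]]}}

```text
clock: 11.85
tcp_pos: [0.5214, -0.0604, 0.1736]
tcp_rot: [-0.182, 1.564, 0.183]
force: [0.1, 0.4, -0.0]
width: 0.0002
```

```bash
python3 - <<'E'
from st import *
import cv2
to([.522,-.061,.165],.2307)
c=r.capture("wrist");cv2.imwrite(f"pics/wrist4.png",c["img"])
E
```

```text
t 11.85 tcp [ 0.5214 -0.0604  0.1736] F [ 0.06  0.41 -0.03] w 0.0002 j [-0.14  0.31  1.8   0.    1.04 -0.37]
x [-7.e-04  6.e-04 -1.e+00] z [ 9.730e-01  2.307e-01 -6.000e-04]
twist 0.0021
twist -3.1395
delta tool cm [ 0.86 -0.08  0.04]
```

View pics/wrist4.png

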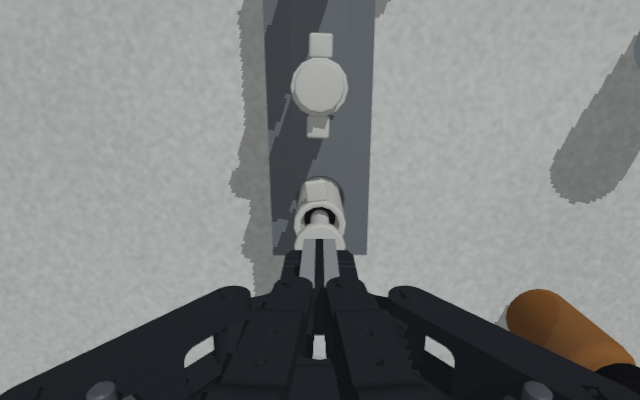

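Tips are centred on the third disc. I'll check the plunger heights of the two already tried by their disc sizes.

```bash
python3 - <<'E'
from st import *
from h import *
import cv2
c=r.capture("wrist");np.savez("wrist4.npz",**c);W=c["world_from_camera"];print(W[:3,3].round(4),c["cx"],c["cy"])
a=cv2.imread("pics/wrist3.png")[20:150,270:370];b=c["img"][20:150,270:370]
cv2.imwrite("pics/cmp.png",cv2.resize(np.hstack([a,b]),None,fx=4,fy=4,interpolation=cv2.INTER_NEAREST))
# predicted disc width and center for heights
for h in(.112,.125,.128,.138):
  for n,p in(("mid",(.5047,.0115)),):
    q=[proj(c,(p[0]+.0125*np.cos(t),p[1]+.0125*np.sin(t),h)) for t in np.linspace(0,6.28,60)];q=np.array(q);print(h,q.min(0).round(1),q.max(0).round(1))
E
```

```text
[0.5068 0.0039 0.293 ] 318.9164045491363 197.33559156141337
0.112 [293.   56.6] [344.4 110.5]
0.125 [290.9  53. ] [346.4 111.2]
0.128 [290.4  52.1] [346.9 111.4]
0.138 [288.5  48.8] [348.7 112.1]
```

View pics/cmp.png

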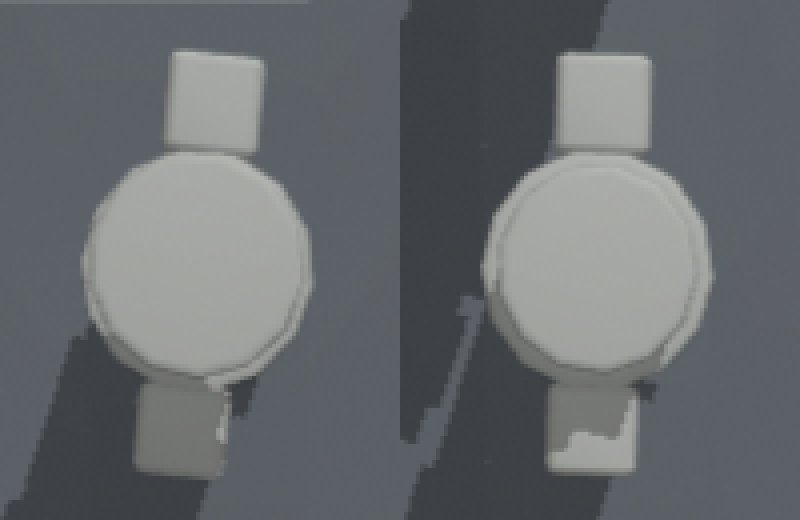

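The middle disc is visibly lower than the first, about 51 px against 56, which fits the forces. Push the third.

Request:
{"fn": "servo_tool", "kwargs": {"rows": [[[0.5,-0.1,0],0,0],[[0.5,0,0],0,0],[[0.2,0,0],0,0],[[0.15,0,0],0,0],[[0.1,0,0],0,0]]}}

```text
clock: 12.58
tcp_pos: [0.5221, -0.0618, 0.1592]
tcp_rot: [-0.183, 1.563, 0.183]
force: [0.7, 0.8, 0.1]
width: -0.0003
```

Request:
{"fn": "servo_tool", "kwargs": {"rows": [[[0.1,0,0],0,0],[[0.1,0,0],0,0]]}}

```text
clock: 12.82
tcp_pos: [0.5223, -0.0619, 0.1577]
tcp_rot: [-0.183, 1.562, 0.183]
force: [0.2, 0.2, 3.1]
width: 0.0003
```

Request:
{"fn": "servo_tool", "kwargs": {"rows": [[[0.1,0,0],0,0],[[0.1,0,0],0,0],[[0.1,0,0],0,0]]}}

```text
clock: 13.2
tcp_pos: [0.5221, -0.0618, 0.1543]
tcp_rot: [-0.183, 1.563, 0.183]
force: [0.0, -0.2, 2.9]
width: 0.0002
```

Request:
{"fn": "servo_tool", "kwargs": {"rows": [[[0.1,0,0],0,0],[[0.1,0,0],0,0]]}}

```text
clock: 13.45
tcp_pos: [0.5221, -0.0618, 0.1522]
tcp_rot: [-0.183, 1.563, 0.183]
force: [0.3, -0.0, 2.4]
width: -0.0004
```

Request:
{"fn": "servo_tool", "kwargs": {"rows": [[[0.1,0,0],0,0],[[0.1,0,0],0,0]]}}

```text
clock: 13.7
tcp_pos: [0.5221, -0.0618, 0.1503]
tcp_rot: [-0.183, 1.563, 0.183]
force: [-0.1, 0.4, 2.8]
width: -0.0002
```

Request:
{"fn": "servo_tool", "kwargs": {"rows": [[[0.1,0,0],0,0],[[0.1,0,0],0,0]]}}

```text
clock: 13.95
tcp_pos: [0.5221, -0.0618, 0.1482]
tcp_rot: [-0.183, 1.563, 0.183]
force: [-0.3, 0.1, 2.6]
width: -0.0001
```

Request:
{"fn": "servo_tool", "kwargs": {"rows": [[[0.1,0,0],0,0],[[0.1,0,0],0,0]]}}

```text
clock: 14.2
tcp_pos: [0.5221, -0.0618, 0.1462]
tcp_rot: [-0.183, 1.563, 0.183]
force: [-0.0, -0.2, 2.3]
width: -0.0001
```

Request:
{"fn": "servo_tool", "kwargs": {"rows": [[[0.1,0,0],0,0],[[0.1,0,0],0,0]]}}

```text
clock: 14.45
tcp_pos: [0.5221, -0.0618, 0.1442]
tcp_rot: [-0.183, 1.563, 0.183]
force: [-0.2, 1.0, 2.9]
width: -0.0
```

Request:
{"fn": "servo_tool", "kwargs": {"rows": [[[0.1,0,0],0,0],[[0.1,0,0],0,0]]}}

```text
clock: 14.7
tcp_pos: [0.5221, -0.0618, 0.1423]
tcp_rot: [-0.183, 1.563, 0.183]
force: [0.7, 1.0, 2.9]
width: -0.0002
```

Request:
{"fn": "servo_tool", "kwargs": {"rows": [[[0.1,0,0],0,0],[[0.1,0,0],0,0]]}}

```text
clock: 14.95
tcp_pos: [0.522, -0.0618, 0.1402]
tcp_rot: [-0.183, 1.563, 0.183]
force: [-0.5, 0.3, 2.5]
width: -0.0003
```

Request:
{"fn": "servo_tool", "kwargs": {"rows": [[[0.1,0,0],0,0],[[0.1,0,0],0,0]]}}

```text
clock: 15.2
tcp_pos: [0.5221, -0.0618, 0.1382]
tcp_rot: [-0.183, 1.563, 0.183]
force: [0.0, -0.1, 2.7]
width: 0.0001
```

Request:
{"fn": "servo_tool", "kwargs": {"rows": [[[0.1,0,0],0,0],[[0.1,0,0],0,0]]}}

```text
clock: 15.45
tcp_pos: [0.5221, -0.0618, 0.1362]
tcp_rot: [-0.183, 1.563, 0.183]
force: [0.7, -0.2, 2.7]
width: -0.0
```

Request:
{"fn": "servo_tool", "kwargs": {"rows": [[[0.1,0,0],0,0]]}}

```text
clock: 15.58
tcp_pos: [0.5221, -0.0618, 0.1352]
tcp_rot: [-0.183, 1.563, 0.183]
force: [-0.1, 0.4, 3.1]
width: 0.0002
```

Request:
{"fn": "servo_tool", "kwargs": {"rows": [[[0.05,0,0],0,0]]}}

```text
clock: 15.7
tcp_pos: [0.5221, -0.0618, 0.1349]
tcp_rot: [-0.183, 1.563, 0.183]
force: [-0.1, -0.1, 4.2]
width: 0.0001
```

Request:
{"fn": "servo_tool", "kwargs": {"rows": [[[0.05,0,0],0,0]]}}

```text
clock: 15.82
tcp_pos: [0.5221, -0.0618, 0.1345]
tcp_rot: [-0.183, 1.563, 0.183]
force: [-0.3, 0.6, 4.9]
width: 0.0002
```

Request:
{"fn": "servo_tool", "kwargs": {"rows": [[[0.03,0,0],0,0]]}}

```text
clock: 15.95
tcp_pos: [0.5222, -0.0618, 0.1342]
tcp_rot: [-0.183, 1.563, 0.183]
force: [-0.3, 0.2, 5.4]
width: -0.0
```

All three are tried: +y obstructed, the other two home. Rise, open and go above the obstructed one.

Request:
{"fn": "servo_tool", "kwargs": {"rows": [[[-2,0,0],0,0],[[-5,0,0],0,0],[[-4,0,0],0,8.5],[[0,4,0],0,8.5],[[0,5,0],0,8.5],[[0,4,0],0,8.5],[[0,2,0],0,8.5],[[0,0,0],0.1,8.5],[[0,0,0],0,8.5],[[0,0,0],0,8.5]]}}

```text
clock: 17.2
tcp_pos: [0.4872, 0.0839, 0.2436]
tcp_rot: [-0.105, 1.569, 0.105]
force: [-0.0, -0.2, 1.1]
width: 0.0853
```

```bash
python3 - <<'E'
from st import *
from h import *
import cv2
to([.4875,.084,.093],.13)
c=r.capture("wrist");np.savez("wrist5.npz",**c);cv2.imwrite("pics/wrist5.png",c["img"])
print(proj(c,(.4873,.084,.127)))
E
```

```text
t 17.2 tcp [0.4872 0.0839 0.2436] F [-0.03 -0.19  1.08] w 0.0853 j [0.15 0.2  1.76 0.   1.19 0.01]
x [-9.e-04 -1.e-04 -1.e+00] z [ 9.910e-01  1.336e-01 -9.000e-04]
twist 0.004
twist -3.1376
delta tool cm [15.06  0.    0.04]
[318.66634881 199.50899907]
```

View pics/wrist5.png

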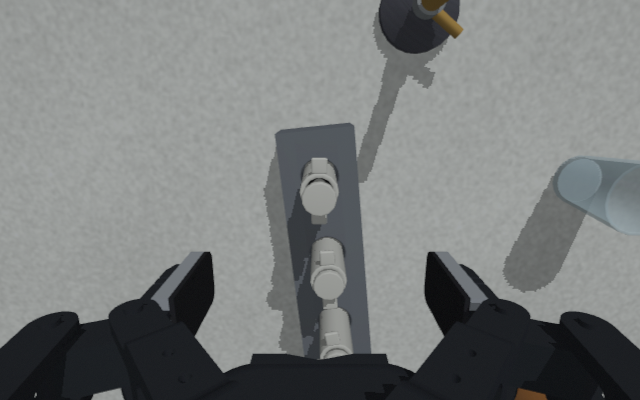

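The wings at (319,163) and (319,217) now line up with the tool and the disc sits at (319,197), centred between the pads. Descend and grip.

Request:
{"fn": "servo_tool", "kwargs": {"rows": [[[4,0,0],0,8.5],[[4,0,0],0,8.5],[[3,0,0],0,8.5],[[2,0,0],0,8.5],[[1.5,0,0],0,8.5],[[0.5,0,0],0,8.5],[[0,0,0],0,8.5]]}}

```text
clock: 18.12
tcp_pos: [0.4877, 0.0841, 0.0942]
tcp_rot: [-0.104, 1.568, 0.105]
force: [-0.4, -0.6, 0.9]
width: 0.0851
```

```bash
python3 - <<'E'
from st import *
import cv2
to([.4875,.084,.093],.13)
c=r.capture("wrist");cv2.imwrite("pics/wrist6.png",c["img"])
E
```

```text
t 18.12 tcp [0.4877 0.0841 0.0942] F [-0.41 -0.61  0.86] w 0.0851 j [0.15 0.36 1.97 0.   0.82 0.01]
x [ 4.e-04  2.e-04 -1.e+00] z [9.912e-01 1.326e-01 4.000e-04]
twist 0.003
twist -3.1386
delta tool cm [ 0.12 -0.01 -0.02]
```

View pics/wrist6.png

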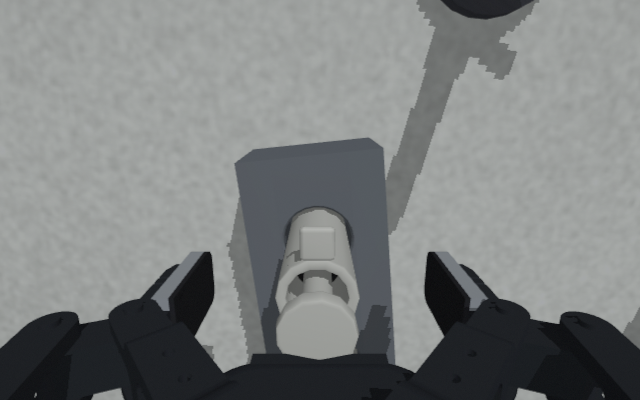

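Barrel is centred between the pads (barrel at 318, pads at 212 and 427). Close.

Request:
{"fn": "servo_tool", "kwargs": {"rows": [[[0.1,0,0],0,5],[[0,0,0],0,3.5],[[0,0,0],0,2.5],[[0,0,0],0,2.5],[[0,0,0],0,2.5],[[0,0,0],0,2.5]], "newtons": 40}}

```text
clock: 18.92
tcp_pos: [0.4874, 0.0842, 0.0933]
tcp_rot: [-0.104, 1.568, 0.105]
force: [-1.6, -0.6, 5.5]
width: 0.0284
```

Request:
{"fn": "servo_tool", "kwargs": {"rows": [[[-0.3,0,0],0,2.5],[[-0.7,0,0],0,2.5],[[-1,0,0],0,2.5]]}}

```text
clock: 19.3
tcp_pos: [0.4872, 0.0841, 0.1132]
tcp_rot: [-0.104, 1.569, 0.104]
force: [0.5, -1.1, -0.3]
width: 0.0279
```

```bash
python3 - <<'E'
from st import *
import cv2
to([.536,-.2645,.16],.13)
c=r.capture("wrist");cv2.imwrite("pics/wrist7.png",c["img"])
c=r.capture("side");cv2.imwrite("pics/side7.png",cv2.resize(c["img"][130:330,190:400],None,fx=3,fy=3,interpolation=cv2.INTER_CUBIC))
E
```

```text
t 19.3 tcp [0.4872 0.0841 0.1132] F [ 0.51 -1.13 -0.29] w 0.0279 j [0.15 0.33 1.94 0.   0.86 0.01]
x [-7.e-04 -0.e+00 -1.e+00] z [ 9.912e-01  1.326e-01 -7.000e-04]
twist 0.003
twist -3.1386
delta tool cm [ -4.68 -35.2    0.21]
```

View pics/wrist7.png

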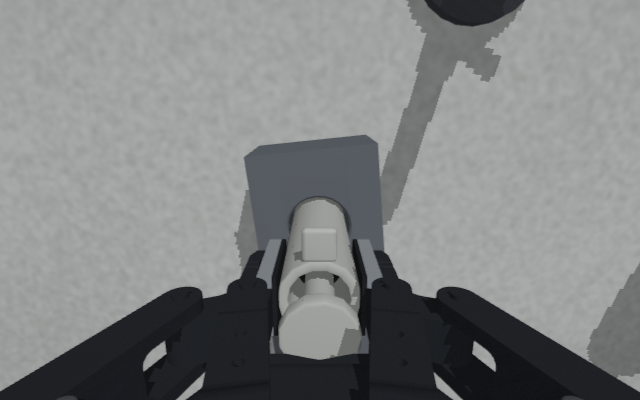

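View pics/side7.png

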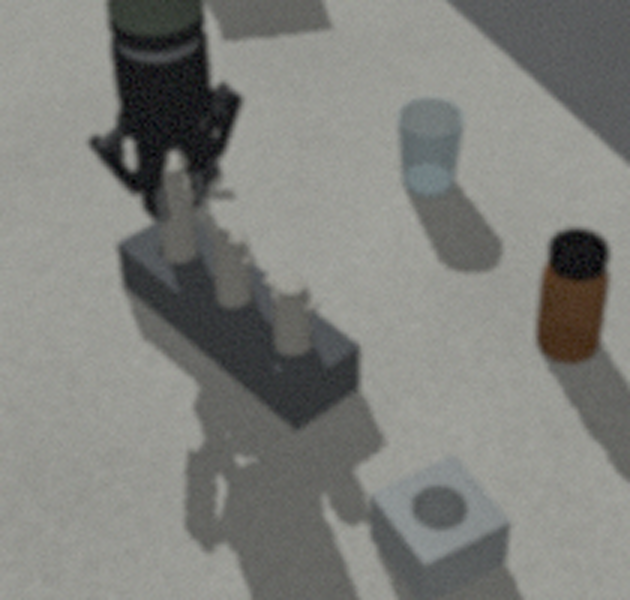

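It is held and upright. Lift 12 cm, then carry it over to the stand.

Request:
{"fn": "servo_tool", "kwargs": {"rows": [[[-2,0,0],0,2.5],[[-4,0,0],0,2.5],[[-4,0,0],0,2.5],[[-2,0,0],0,2.5],[[0,-3,0],0,2.5],[[0,-5,0],0,2.5],[[0,-5,0],0,2.5],[[0,-5,0],0,2.5],[[0,-5,0],0,2.5],[[0,-3,0],0,2.5],[[0,0,0],0,2.5],[[0,0,0],0,2.5]]}}

```text
clock: 20.9
tcp_pos: [0.5216, -0.173, 0.2328]
tcp_rot: [-0.104, 1.569, 0.105]
force: [-0.6, 0.6, -1.4]
width: 0.0281
```

```bash
python3 - <<'E'
from st import *
from h import *
import cv2
to([.536,-.2645,.233],.13)
for n in("wrist","top"):
    c=r.capture(n);np.savez(n+"8.npz",**c);cv2.imwrite(f"pics/{n}8.png",c["img"])
    print(n,proj(c,(.536,-.2645,.05)))
E
```

```text
t 20.9 tcp [ 0.5216 -0.173   0.2328] F [-0.6   0.57 -1.44] w 0.0281 j [-0.34  0.29  1.66  0.    1.19 -0.47]
x [-7.e-04  9.e-04 -1.e+00] z [ 9.912e-01  1.325e-01 -6.000e-04]
twist 0.0029
twist -3.1387
delta tool cm [-0.03 -9.27  0.22]
wrist [321.05925435 276.03180856]
top [426.68091151 230.19397457]
```

View pics/wrist8.png

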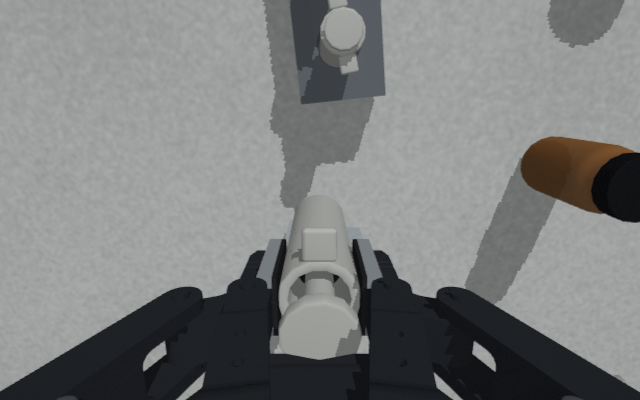

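View pics/top8.png

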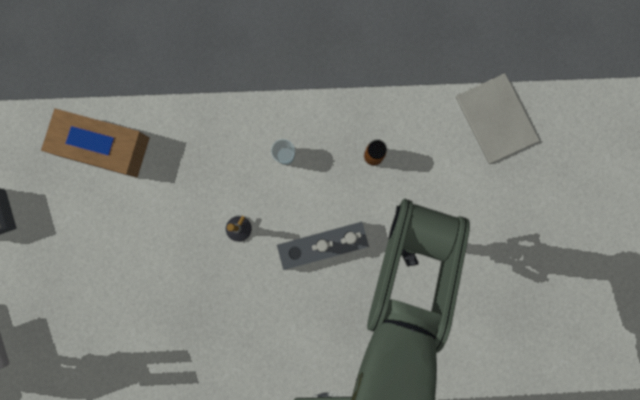

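```bash
python3 - <<'E'
from h import *
import cv2
for n,roi in(("top",(212,412,250,445)),("side",(275,310,335,365))):
    c=dict(np.load(n+"0.npz"));im=c["img"];y0,x0,y1,x1=roi
    g=cv2.cvtColor(im[y0:y1,x0:x1],cv2.COLOR_BGR2GRAY);g=cv2.resize(g,None,fx=6,fy=6,interpolation=cv2.INTER_CUBIC)
    t,b=cv2.threshold(g,0,255,cv2.THRESH_BINARY_INV+cv2.THRESH_OTSU)
    cs,_=cv2.findContours(b,cv2.RETR_LIST,2)
    for q in cs:
        x,y,w,h=cv2.boundingRect(q)
        if cv2.contourArea(q)>1500 and x>3 and y>3 and x+w<g.shape[1]-3 and y+h<g.shape[0]-3:
            e=cv2.fitEllipse(q);f=(np.array(e[0])+.5)/6-.5+[x0,y0];print(n,t,f.round(2),np.array(e[1])/6,cast(c,f,.05).round(4))
c=dict(np.load("side0.npz"))
for uv in[(336.2,298.8)]:print(cast(c,uv,.05))
E
```

```text
top 115.0 [426.7  230.17] [14.28759257 15.89616394] [ 0.5361 -0.2645  0.05  ]
side 116.0 [336.14 298.76] [15.04010264 18.92132314] [ 0.5345 -0.267   0.05  ]
[ 0.53451427 -0.2671331   0.05      ]
```

Top and side agree on the hole to about 2.5 mm, at (0.5358, -0.265), and the radial clearance is 5 mm. Move over it and down to just above the mouth.

Request:
{"fn": "servo_tool", "kwargs": {"rows": [[[0,-3,0],0,2.5],[[0,-4,0.1],0,2.5],[[0,-2.3,0.1],0,2.5],[[0,0,0],0,2.5],[[3,0,0],0,2.5],[[4,0,0],0,2.5],[[2,0,0],0,2.5],[[0.4,0,0],0,2.5],[[0,0,0],0,2.5],[[0,0,0],0,2.5]]}}

```text
clock: 22.25
tcp_pos: [0.5369, -0.2654, 0.1403]
tcp_rot: [-0.105, 1.566, 0.104]
force: [-0.1, 0.2, -1.3]
width: 0.0284
```

```bash
python3 - <<'E'
from st import *
import cv2
to([.5358,-.265,.0935],.13)
c=r.capture("side");cv2.imwrite("pics/side9.png",cv2.resize(c["img"][210:350,270:410],None,fx=4,fy=4,interpolation=cv2.INTER_CUBIC))
c=r.capture("wrist");cv2.imwrite("pics/wrist9.png",c["img"])
E
```

```text
t 22.25 tcp [ 0.5369 -0.2654  0.1403] F [-0.15  0.17 -1.35] w 0.0284 j [-0.48  0.44  1.67  0.    1.02 -0.61]
x [ 2.2e-03 -9.0e-04 -1.0e+00] z [0.9911 0.1329 0.0021]
twist 0.0033
twist -3.1383
delta tool cm [ 4.68  0.06 -0.12]
```

View pics/side9.png

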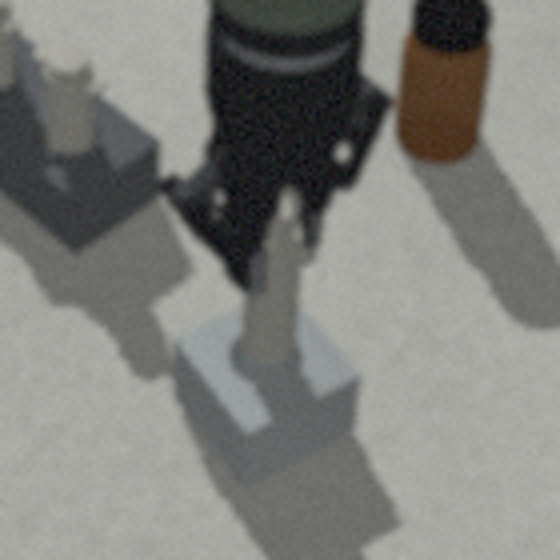

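View pics/wrist9.png

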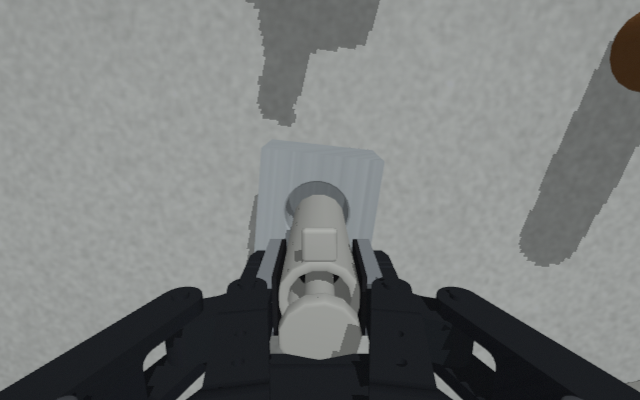

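```bash
python3 - <<'E'
from st import *
from h import *
import cv2
c=r.capture("wrist");im=c["img"]
cv2.imwrite("pics/w9z.png",cv2.resize(im[135:275,240:400],None,fx=4.5,fy=4.2,interpolation=cv2.INTER_CUBIC))
print(cast(c,(317,182),.05),cast(c,(320,195),.0605))
print("edges",cast(c,(286,208),.05),cast(c,(348,208),.05),cast(c,(268,141),.05),cast(c,(378,152),.05))
p=(.5358,-.265,.05)
q=np.array([proj(c,(p[0]+.02*np.cos(t),p[1]+.02*np.sin(t),.05)) for t in np.linspace(0,6.28,90)]);print("pred hole",q.min(0),q.max(0))
E
```

```text
[ 0.53367578 -0.24747653  0.05      ] [ 0.53613587 -0.25252349  0.0605    ]
edges [ 0.51689388 -0.26625517  0.05      ] [ 0.55474605 -0.26122879  0.05      ] [ 0.50203175 -0.22687553  0.05      ] [ 0.56700492 -0.22474218  0.05      ]
pred hole [284.26552637 178.1921089 ] [349.13208436 240.17002425]
```

View pics/w9z.png

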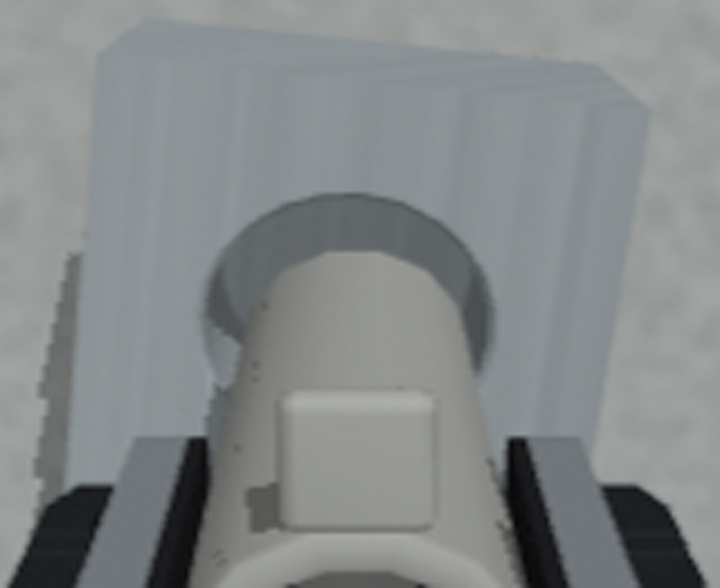

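The foot is concentric with the hole in y to within about 0.5 mm, and roughly 1 mm to +x. Shift by -1 mm and lower.

Request:
{"fn": "servo_tool", "kwargs": {"rows": [[[0,0,-0.1],0,2.5],[[0.5,0,0],0,2.5],[[0.7,0,0],0,2.5],[[0.8,0,0],0,2.5],[[0.8,0,0],0,2.5],[[0,0,0],0,2.5]]}}

```text
clock: 23.15
tcp_pos: [0.5347, -0.2653, 0.1099]
tcp_rot: [-0.104, 1.57, 0.105]
force: [-0.2, -1.2, -1.1]
width: 0.0283
```

Request:
{"fn": "servo_tool", "kwargs": {"rows": [[[0.6,0,0],0,2.5],[[0.6,0,0],0,2.5],[[0.3,0,0],0,2.5],[[0.1,0,0],0,2.5],[[0,0,0],0,2.5]]}}

```text
clock: 23.78
tcp_pos: [0.5353, -0.2656, 0.095]
tcp_rot: [-0.104, 1.568, 0.104]
force: [-0.4, 0.8, -1.5]
width: 0.0279
```

Request:
{"fn": "servo_tool", "kwargs": {"rows": [[[0.1,0,0],0,2.5],[[0.05,0,0],0,2.5],[[0,0,0],0,2.5]]}}

```text
clock: 24.15
tcp_pos: [0.5352, -0.2656, 0.0935]
tcp_rot: [-0.104, 1.568, 0.105]
force: [0.8, 0.1, -0.9]
width: 0.0282
```

Request:
{"fn": "servo_tool", "kwargs": {"rows": [[[0.05,0,0],0,2.5],[[0,0,0],0,2.5]]}}

```text
clock: 24.4
tcp_pos: [0.5353, -0.2656, 0.0934]
tcp_rot: [-0.105, 1.568, 0.104]
force: [-0.9, 0.7, 1.6]
width: 0.0281
```

Request:
{"fn": "servo_tool", "kwargs": {"rows": [[[0.05,0,0],0,2.5],[[0,0,0],0,2.5]]}}

```text
clock: 24.65
tcp_pos: [0.5353, -0.2657, 0.0933]
tcp_rot: [-0.105, 1.568, 0.104]
force: [-1.9, 0.1, 5.6]
width: 0.0282
```

Request:
{"fn": "servo_tool", "kwargs": {"rows": [[[0.05,0,0],0,2.5],[[0,0,0],0,2.5]]}}

```text
clock: 24.9
tcp_pos: [0.5353, -0.2657, 0.0933]
tcp_rot: [-0.105, 1.568, 0.104]
force: [-3.1, 0.4, 8.4]
width: 0.0282
```

Floor contact. I'll back off slightly, open slowly and check.

Request:
{"fn": "servo_tool", "kwargs": {"rows": [[[-0.1,0,0],0,2.8],[[0,0,0],0,3.5],[[0,0,0],0,4.5],[[0,0,0],0,6],[[0,0,0],0,8.5],[[0,0,0],0,8.5],[[0,0,0],0,8.5],[[0,0,0],0,8.5]]}}

```text
clock: 25.9
tcp_pos: [0.5352, -0.2656, 0.093]
tcp_rot: [-0.104, 1.568, 0.104]
force: [-0.3, -0.3, -0.0]
width: 0.0852
```

```bash
python3 - <<'E'
from st import *
import cv2
to(None)
c=r.capture("wrist");cv2.imwrite("pics/wrist10.png",c["img"])
E
```

```text
t 25.9 tcp [ 0.5352 -0.2656  0.093 ] F [-0.34 -0.33 -0.03] w 0.0852 j [-0.48  0.49  1.73  0.    0.92 -0.61]
x [ 0.e+00  1.e-04 -1.e+00] z [0.9912 0.1326 0.    ]
```

View pics/wrist10.png

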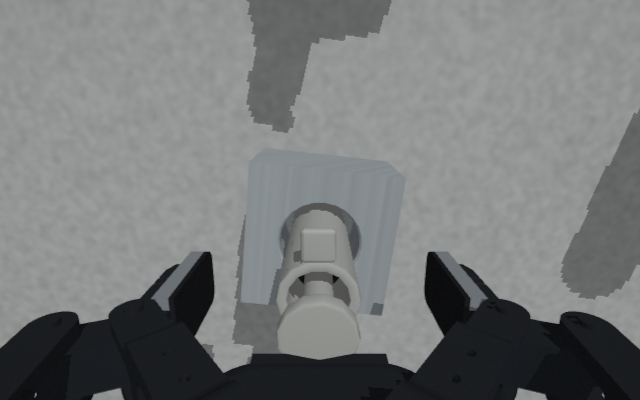

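The syringe stands free in the well, with clear pads on both sides. Rise straight up and retreat.

Request:
{"fn": "servo_tool", "kwargs": {"rows": [[[-1,0,0],0,8.5],[[-3,0,0],0,8.5],[[-5,0,0],0,8.5],[[-5,0,0],0,8.5],[[-2,0,0],0,8.5],[[0,-4,-2],0,8.5],[[0,-5,-2],0,8.5],[[0,-4,-2],0,8.5],[[0,-3,-2],0,8.5],[[0,0,0],0,8.5],[[0,0,0],0,8.5]]}}

```text
clock: 27.32
tcp_pos: [0.4773, -0.4343, 0.2534]
tcp_rot: [-0.104, 1.568, 0.105]
force: [0.1, -0.3, -0.1]
width: 0.085
```

```bash
python3 - <<'E'
from st import *
import cv2
to(None)
c=r.capture("wrist");cv2.imwrite("pics/wrist11.png",c["img"])
c=r.capture("side");cv2.imwrite("pics/side11.png",cv2.resize(c["img"][130:350,190:410],None,fx=2.7,fy=2.7,interpolation=cv2.INTER_CUBIC))
E
```

```text
t 27.32 tcp [ 0.4773 -0.4343  0.2534] F [ 0.13 -0.34 -0.07] w 0.085 j [-0.76  0.43  1.39  0.    1.32 -0.89]
x [ 6.e-04  4.e-04 -1.e+00] z [9.912e-01 1.325e-01 6.000e-04]
```

View pics/wrist11.png

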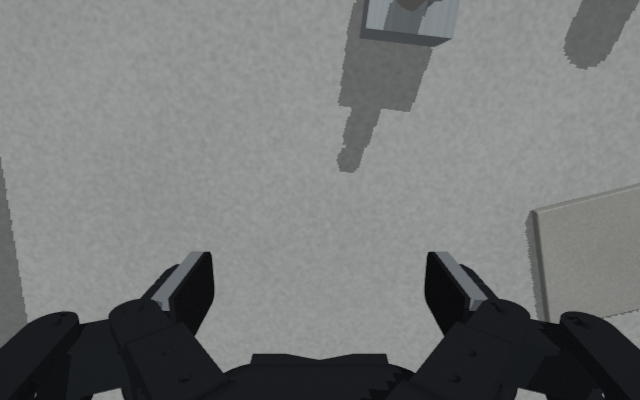

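View pics/side11.png

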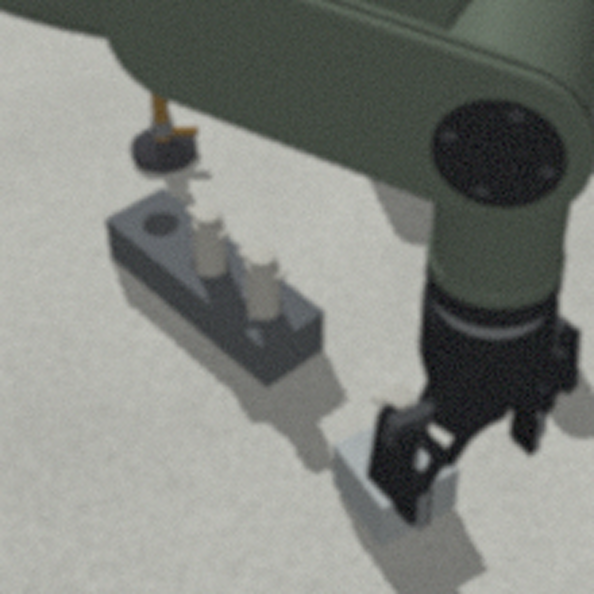

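The two sound syringes are in the rack with low plungers, and the +y well is empty. One last look from above.

```bash
python3 - <<'E'
from workcell import r
import cv2
c=r.capture("top");cv2.imwrite("pics/top11.png",cv2.resize(c["img"][120:290,220:460],None,fx=3.2,fy=3.2,interpolation=cv2.INTER_CUBIC))
E
```

```text
(no output)
```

View pics/top11.png

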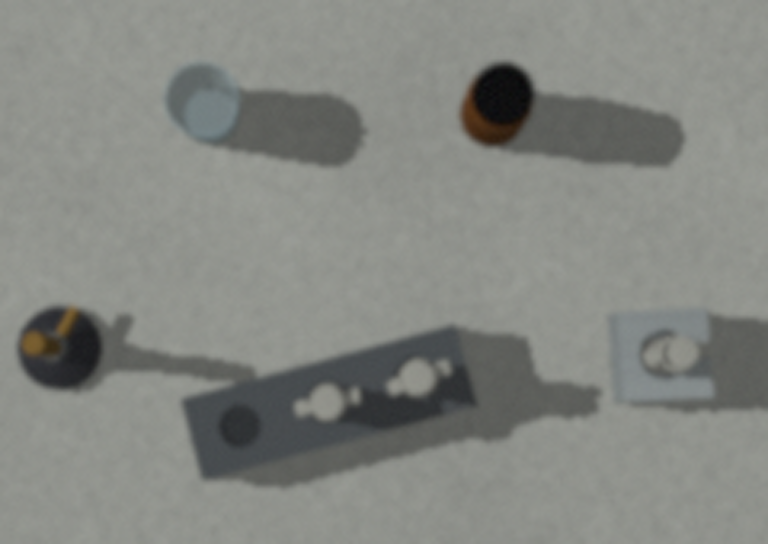

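```bash
python3 -c "
from workcell import r
print(r.close_job())"
```

```text
the job is handed in; nothing more can be done
None
```

The obstructed syringe is standing upright in the reject stand's well, and the job is handed in after about 27 s of robot time. I tried all three plungers in the rack first.

| Syringe | Resistance felt | Result |
|---|---|---|
| +y end (beside the burner) | rose from about 4 N to 7 N near 14 mm of travel | obstructed, stopped there |
| Middle | steady at about 1.5 N, then the end buffer | went home and stayed |
| −y end (beside the reject stand) | steady at about 2.7 N, then the end buffer | went home, peak about 5.4 N |

- **Final pictures:** the two sound syringes are in the rack with their plungers down, and the +y well is empty. In the reject stand, the syringe's thumb disc is within about 3 mm of where an upright one should appear. The burner, beaker and jar look undisturbed, and the arm is clear of everything.
- **Disagreements:**
  - The top and side cameras differed by about 3 mm on the reject well's position. I used a point between them, and the wrist view confirmed it before I lowered the syringe.
  - The middle plunger's force read slightly below the stated 2 to 4 N, which is within sensor noise and offset.

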